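Level the dessert shelf and hold the spirit level down

ROBOT

A 6-joint arm with a two-finger parallel gripper is mounted at the origin on a cart in front of the work surface, level with it; the furniture and walls round the work are solid. World frame = base frame: x ahead of the robot, y to its left, z up, the work surface at z = 0. Lengths are in m, angles in degrees, forces in N, time in s.
With the tool pointing down it reaches from about 0.3 to 0.875 m from the base axis. Payload 6.4 kg.
Tool frame: the origin (TCP) lies on the centre line of the jaws, within the pads' length; the fingertips stand 11 mm ahead of it and the grasp point (between the pads) lies 8 mm behind it; z points along the fingers, y is the line along which they close (so a half turn about z gives the same grasp; the last joint's range is limited). The gripper opens to 85 mm and grips with 20 to 120 N. Pads are 22 mm wide; open, the fingers measure 114 mm over their backs; the gripper's body (76 mm by 85 mm) begins 54 mm behind the grasp point. The pads swing forward as they close: fully open they stand 13 mm farther back than shut.
Start: joints at [-74.96, 10.359, 92.074, -0, 77.567, -11.82], TCP at [0.26, -0.513, 0.242] pointing down, gripper open.
Joint ranges: [-171.53, 171.53], [-51.25, 118.39], [17.06, 147.69], [-65.23, 245.23], [0, 150.52], [-178.68, 178.68]. Speed limits (degrees/s): [147.25, 147.25, 172.46, 180, 180, 180].

INTERFACE

Orientations are given as [roll, pitch, yaw] about the fixed x, y, z axes, in that order (R = Rz(yaw) Ry(pitch) Rx(roll)).
In Python, from plant import bot, optics, workorder gives the robot as it stands.
- The arm moves only by the tool apply_moves, never from a script. Its argument "increments" is a list of rows, each a list of 5 numbers: the finger opening in m, from 0 to 0.0854, then the shift along the tool's x, y, z in parts of the range, where 1.0 means 60 cm, then the turn about the tool's z in shares of 120 degrees (1.0 is 120 degrees). A call has 1 to 20 rows; each row is the pose to reach, as a shift and turn from the pose commanded when the call began, along the tool's axes at that moment; what a row does not reach only later rows make up. A row lasts 1/12 s, in which the tool goes at most 41.7 mm and 7.16 degrees, less where a joint would pass 70% of its speed; a pose out of reach is approached as far as the arm can. A call with a gripper value outside its range is refused whole. The fingers move at their own pace and stop on an object; the grip force is fixed at half the most. Time passes only in rows, so rows that repeat a pose let the fingers close. It gives the time, the measured TCP pose, the force, the opening and the grip force at its end, in the units of the state.
- bot.sense(): the state, without advancing time (a new reading comes with each control period).
- optics.get_image(name): name is "scene" or "top"; returns a dict with "color" (480x640x3 uint8, red, green, blue), "z_map" (480x640 float32, m along the optical axis (not along the pixel's ray), 0 where there is no reading), "mtx" (3x3 intrinsics, pixels), "T" (4x4, takes a point from camera to world coordinates). Camera axes: x right, y up, looking along -z (the intrinsics and any distortion apply to the point x, -y, -z); pixel columns grow to the right and rows downward; lengths in m; the calibration is good to about 2 mm. A picture is of the moment at which its call begins.
- workorder.hand_in(): hands the job in; it is judged then, once.
The state is a dict: "time_s": time; "joint_pos": joint angles; "joint_velocities": joint speeds; "tau": joint torques, N m; "tool_pos": TCP position; "tool_rot": TCP orientation; "ft_force": force on the tool from outside, world axes, zero at the start; "torque": the same for the moment, N m; "opening": opening from 0.0 (shut) to 1.0 (fully open); "grip_force": force on a finger pad.
Only numpy, scipy, OpenCV 4.12 (cv2) and the standard library are available. Lean on these libraries where they do the work, as an engineer would, in place of code of your own. Each camera call takes 0.05 s, during which the arm holds its last target. There are 200 camera calls.

TASK

Get the little dessert shelf level. First swing the brass turnbutton a quarter turn until it lies across the end of the wooden board, then turn the black knob of the levelling foot until the white bubble sits between the two black lines while the yellow spirit level is pressed flat onto the board by its rubber pad. Finish holding: end the job with the fingers still pressing gently on that pad, the level flat and the bubble between the lines, and leave the mug, salt shaker and glass alone.

Things in the scene. Friction and masses are not known exactly. Their poses are not given: they have to be found in the camera images.
- stand: fixed dark steel stand of the shelf, base plate 150 (x) x 390 (y) x 14 mm on the worktop; origin: centre of its underside; +y runs along the shelf to the turnbutton end, -y to the knob end, z up. The turnbutton's block (110 x 50 mm, top at z = 66) is at y = +145..+195
- shelf: wooden board 120 (x) x 315 (y) x 14 mm, hinged to the stand at its turnbutton end about the stand's x axis; origin on the hinge pin, mid thickness, 57 mm above the worktop; the board runs from there to y = -310 mm; its z axis is vertical when it is level. It starts with the knob end too low, by 0.03 to 0.055 rad
- turnbutton_pivot (a point): axis of the turnbutton (vertical), on the underside of its arm, 67.5 mm above the worktop; axes as the stand's
- peg_top (a point): centre of the top of the upright round brass peg on the turnbutton's arm: 14 mm across, 23 mm tall above the arm (its top is 31 mm above the arm's underside), 38 mm from the pivot axis; it can be pinched from above and carried round the pivot at constant height, or pushed round. It stays where it is left (1 to 1.5 N at the peg to move it)
- turnbutton_hinge (a joint): turnbutton angle (rad): 0 = open, arm pointing to the stand's -x; grows counter-clockwise seen from above; 1.57 = closed, arm pointing along the stand's -y over the end of the board; stops at 0 and 1.62
- knob_top (a point): centre of the top of the round ribbed black knob: 45 mm across, 28 mm tall, lower edge 10 mm above the board, 270 mm from the board's hinge; tilts and rises with the board. Can be grasped from above across any diameter. Clockwise seen from above raises the knob end: 0.04 rad of board tilt (11 mm of height at the knob) per rad of turn; 0.25 N m to turn, no play, stays where left
- press_pad (a point): centre of the top of the black rubber pad (22 x 28 mm) on the free end, towards the turnbutton, of the yellow spirit level (28 wide, 148 long, 26 mm high, along the board). A spring hinge at the level's knob end, 132 mm from the pad, holds the pad up; about 3 N straight down on the pad lowers it 8 mm until the level lies flat, then it is rigid
- level_hinge (a joint): angle between spirit level and board (rad): 0 = pressed flat on the board, 0.06 = sprung up at rest. The bubble shows the tilt of the board only while this is near 0
- vial (a point): middle of the green vial window on top of the spirit level, midway between the two black lines (24 mm apart); y axis along the level towards the pad
- bubble_slide (a joint): position (m) of the white bubble (14 mm long) along the vial from the middle, + towards the pad; it moves to the higher end, 40 mm per 0.1 rad of tilt of the level, at most 25 mm, and settles in about 1 s; between the lines when within 0.005 of 0
- mug: green mug, bystander, 86 mm across, 96 mm tall, origin under its middle
- salt_shaker: salt shaker, bystander, 44 mm across, 90 mm tall, origin under its middle
- tea_glass: clear glass, bystander, 77 mm across, 89 mm tall, origin under its middle

How it is judged (in metres and radians):
On the way, in this order (a step that is already met when the one before it is completed fails the run):
1. the turnbutton is turned across the end of the board (at least 1.35 rad) (value of joint turnbutton_hinge above 1.35 rad), for 0.2 s.
2. the board is brought level with the knob (within 0.015 rad) (angle between shelf's own z axis and vertical below 0.015 rad), for 0.2 s.
At the end, for the whole second after the job is handed in: The turnbutton is at least 1.35 rad closed; the fingers still press on the spirit level's pad (1.5 to 30 N, tool within 30 mm of the pad's centre), the level lies flat on the board (within 0.01 rad), the bubble is within 5 mm of the middle and the board is level within 0.015 rad (value of joint turnbutton_hinge above 1.35 rad and value of joint level_hinge below 0.01 rad and value of joint bubble_slide between -0.005 and 0.005 m and angle between shelf's own z axis and vertical below 0.015 rad and horizontal distance between the grasp point and press_pad below 0.03 m and contact force between the fingers and spirit_level between 1.5 and 30 N); the arm keeps its last pose, push and grip.
It fails at once if the spirit level is pressed with more than 45 N (contact force between the arm and spirit_level above 45 N).
It fails at once if the mug, salt shaker or glass is moved by more than 30 mm (distance of any of mug, salt_shaker, tea_glass from where it was at the start of the episode above 0.03 m).
It also fails if it takes over 64 s, if anything falls off the work surface, if the arm or the gripper's body presses on something with over 40 N, if the wrist force passes 120 N, or if a joint passes its speed limit or range.

## Working session

There is one attempt and no reset: what is moved stays moved. The work goes in short steps, Python scripts to look and compute and a tool call to move; the robot and the scene stay as the last step left them, time stands still between calls to the robot, and variables do not carry over. Pictures are saved under pics/ and viewed, at most 10 in all, crops included, and the job is handed in when it is done.

Besides the shell and the picture viewer there is one more tool, called as name([rows], argument=value, ...), one row to a line, values as JSON. apply_moves: Moves the arm, as the interface text tells. Its arguments: {"type":"object","properties":{"increments":{"type":"array","items":{"type":"array","items":{"type":"number"}}}},"required":["increments"]}

```bash
mkdir -p pics; cat > h.py <<'E'
import numpy as np, cv2
from plant import bot, optics, workorder
def snap(n,f):
    d=optics.get_image(n); np.savez(f'/tmp/{f}.npz',**d)
    cv2.imwrite(f'pics/{f}.png',d['color'][:,:,::-1]); return d
def p3(d,u,v,z=None):
    K=d['mtx'];T=d['T'];r=np.array([(u-K[0,2])/K[0,0],-(v-K[1,2])/K[1,1],-1])
    if z is None:
        q=d['z_map'][int(v)-1:int(v)+2,int(u)-1:int(u)+2];s=np.median(q)
    else: s=(z-T[2,3])/(T[:3,:3]@r)[2]
    return T[:3,:3]@(r*s)+T[:3,3]
E
python3 - <<'E'
from h import *
for n in('scene','top'): 
    d=snap(n,n+'0'); print(n,d['T'].round(3).tolist(),d['mtx'].round(1).tolist())
print(bot.sense())
E
```

```text
scene [[-0.785, 0.362, -0.504, 0.213], [-0.62, -0.45, 0.643, 0.569], [0.006, 0.817, 0.577, 0.559], [0.0, 0.0, 0.0, 1.0]] [[483.5, 0.0, 321.8], [0.0, 483.5, 242.2], [0.0, 0.0, 1.0]]
top [[-0.082, 0.977, -0.199, 0.442], [-0.997, -0.081, 0.013, 0.032], [-0.003, 0.2, 0.98, 1.015], [0.0, 0.0, 0.0, 1.0]] [[571.8, 0.0, 323.6], [0.0, 571.8, 230.7], [0.0, 0.0, 1.0]]
{'time_s': 0.1, 'joint_pos': array([-7.49587927e+01,  1.04002690e+01,  9.21252730e+01, -2.75615038e-05,
        7.75675814e+01, -1.18197656e+01]), 'joint_velocities': array([-0.03415676,  0.00458196, -0.11640469,  0.06278655,  0.01529442,
        0.09465691]), 'tau': array([ 2.49969034e-04, -4.45877695e+01, -3.52239132e+01, -1.79066974e-04,
        4.05557643e-03,  1.57846762e-05]), 'tool_pos': array([ 0.25969289, -0.51248092,  0.24145391]), 'tool_rot': array([-1.79908846e+02, -1.90484688e-02,  2.68609637e+01]), 'ft_force': array([-0.05310058,  1.56059617,  0.03182052]), 'torque': array([-0.00379365,  0.02584921, -0.03842809]), 'grip_force': 0.0, 'opening': 1.0050718091684776}
```

View pics/top0.png

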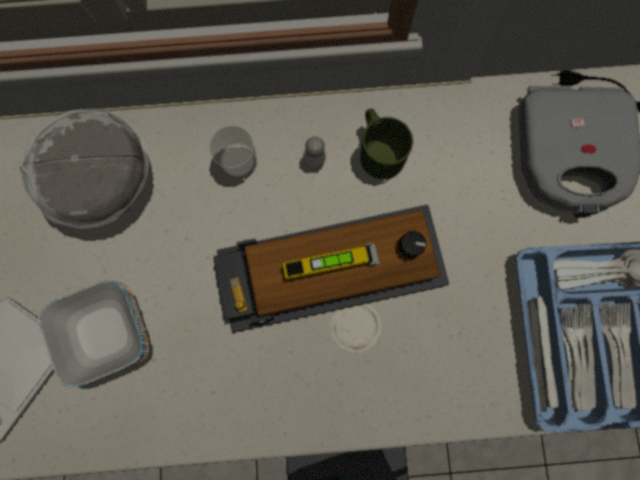

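View pics/scene0.png

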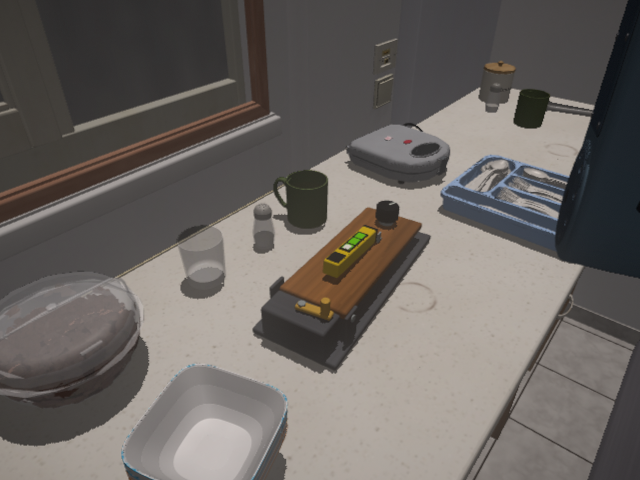

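The top view shows the shelf at image centre, with the turnbutton near (238,293), the pad near (293,268), the vial near (331,261) and the knob near (412,243). The bystanders lie on the far side. I'll enlarge this area next.

```bash
python3 - <<'E'
import cv2
i=cv2.imread('pics/top0.png')[195:340,205:455]
cv2.imwrite('pics/c1.png',cv2.resize(i,None,fx=3.2,fy=3.2,interpolation=cv2.INTER_CUBIC))
E
```

```text
(no output)
```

View pics/c1.png

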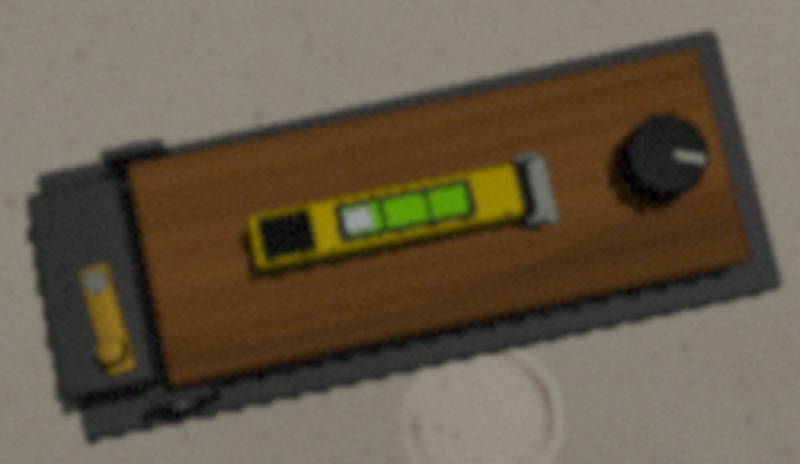

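The crop shows the pivot screw at full-image pixel (234.7,282.8), the peg top at (239.7,303.8), the pad at (294.4,268.8) and the knob top at (412.5,245). The bubble sits at the pad end of the vial. The base plate's near edge runs from (233,332.5) to (448,284).

```bash
python3 - <<'E'
from h import *
d=dict(np.load('/tmp/top0.npz'))
for n,u,v,z in [('pivot',234.7,282.8,.0755),('peg',239.7,303.8,.0985),('pad',294.4,268.8,.091),('vial',331.5,260.5,.088),('knob',412.5,245,.091),('e1',233,332.5,.014),('e2',448,284,.014),('e3',427.5,205,.014)]:
    print(n,p3(d,u,v,z).round(4),p3(d,u,v).round(4))
a=p3(d,448,284,.014)-p3(d,233,332.5,.014);print(np.degrees(np.arctan2(a[1],a[0])),np.linalg.norm(a))
b=p3(d,412.5,245,.091)-p3(d,234.7,282.8,.0755);print(np.degrees(np.arctan2(b[1],b[0])))
c=p3(d,331.5,260.5,.091)-p3(d,412.5,245,.091);print(np.degrees(np.arctan2(c[1],c[0])))
for n,u,v in [('mug',386,148),('salt',315,145),('glass',233,152)]:print(n,p3(d,u,v,.09).round(3))
E
```

```text
pivot [0.5579 0.1727 0.0755] [0.5574 0.1721 0.0791]
peg [0.5208 0.163  0.0985] [0.5209 0.163  0.0981]
pad [0.5708 0.0723 0.091 ] [0.57   0.072  0.0967]
vial [0.5799 0.0109 0.088 ] [0.5796 0.0109 0.0897]
knob [ 0.5941 -0.1237  0.091 ] [ 0.5944 -0.1239  0.0894]
e1 [0.4798 0.1891 0.014 ] [0.48   0.1897 0.0105]
e2 [ 0.5327 -0.1908  0.014 ] [ 0.5337 -0.1934  0.0025]
e3 [ 0.6773 -0.1719  0.014 ] [ 0.6774 -0.1719  0.0139]
-82.083910334487 0.38361371088364504
-83.0265477743565
96.22194362183149
mug [ 0.765 -0.098  0.09 ]
salt [0.78  0.022 0.09 ]
glass [0.779 0.162 0.09 ]
```

Units first: shifts go in shares of 60 cm and turns go in shares of 120 degrees. So 0.538 m is 0.8967, -0.485 m is -0.8083, 12 degrees is 0.1.

apply_moves([
  [0.03,0.8967,-0.8083,0.1,0.1],
  [0.03,0.8967,-0.8083,0.1,0.1],
  [0.03,0.8967,-0.8083,0.1,0.1],
  [0.03,0.8967,-0.8083,0.1,0.1],
  [0.03,0.8967,-0.8083,0.1,0.1],
  [0.03,0.8967,-0.8083,0.1,0.1],
  [0.03,0.8967,-0.8083,0.1,0.1],
  [0.03,0.8967,-0.8083,0.1,0.1],
  [0.03,0.8967,-0.8083,0.1,0.1],
  [0.03,0.8967,-0.8083,0.1,0.1],
  [0.03,0.8967,-0.8083,0.1,0.1],
  [0.03,0.8967,-0.8083,0.1,0.1],
  [0.03,0.8967,-0.8083,0.1,0.1],
  [0.03,0.8967,-0.8083,0.1,0.1],
  [0.03,0.8967,-0.8083,0.1,0.1],
  [0.03,0.8967,-0.8083,0.1,0.1],
  [0.03,0.8967,-0.8083,0.1,0.1],
  [0.03,0.8967,-0.8083,0.1,0.1],
  [0.03,0.8967,-0.8083,0.1,0.1],
  [0.03,0.8967,-0.8083,0.1,0.1],
])

```text
time_s: 1.77
tool_pos: [0.5201, 0.1637, 0.1815]
tool_rot: [-180.0, 0.1, 15.0]
ft_force: [0.5, -0.7, 0.0]
opening: 0.354
grip_force: 0.0
```

Converted, 0.09 m is 0.15, 0.03 m is 0.05.

apply_moves([
  [0.03,0,0.0017,0.05,0],
  [0.03,0,0.0017,0.1,0],
  [0.03,0,0.0017,0.125,0],
  [0.03,0,0.0017,0.1417,0],
  [0.03,0,0.0017,0.15,0],
  [0.03,0,0.0017,0.15,0],
  [0.02,0,0.0017,0.15,0],
  [0.02,0,0.0017,0.15,0],
  [0.02,0,0.0017,0.15,0],
  [0.02,0,0.0017,0.15,0],
])

```text
time_s: 2.6
tool_pos: [0.5216, 0.1619, 0.0934]
tool_rot: [180.0, -0.1, 14.9]
ft_force: [-0.1, -0.0, 0.9]
opening: 0.229
grip_force: 0.0
```

```bash
python3 - <<'E'
from h import *
a=snap('scene','s1')['color'];b=snap('top','t1')['color']
f=lambda i:cv2.resize(i[:,:,::-1],(400,600),interpolation=cv2.INTER_CUBIC)
cv2.imwrite('pics/c2.png',np.hstack([f(a[230:380,230:330]),f(b[230:350,195:275])]))
# path rows
P=np.array([.558,.1725]);s=bot.sense();p0=s['tool_pos'][:2];y=np.radians(s['tool_rot'][2])
print(s['tool_pos'],s['tool_rot'],s['ft_force'],s['opening'])
R=np.array([[np.cos(y),np.sin(y)],[np.sin(y),-np.cos(y)]])
r0=p0-P;print(np.hypot(*r0),np.degrees(np.arctan2(r0[1],r0[0]))%360)
t0=np.arctan2(r0[1],r0[0])
for k in range(0,84,6):
    a=t0+np.radians(k);print(k,(R@(P+.038*np.array([np.cos(a),np.sin(a)])-p0)).round(4))
E
```

```text
[0.5213155  0.16189311 0.09294675] [ 1.79985148e+02 -6.82408087e-02  1.48703998e+01] [-0.70594908  0.10977227 -0.39782909] 0.23172709207789186
0.03818715402460742 196.1266022935234
0 [ 0.0002 -0.    ]
6 [0.0005 0.004 ]
12 [0.0012 0.0079]
18 [0.0023 0.0117]
24 [0.0038 0.0154]
30 [0.0057 0.0189]
36 [0.0079 0.0222]
42 [0.0105 0.0252]
48 [0.0134 0.028 ]
54 [0.0165 0.0304]
60 [0.0199 0.0325]
66 [0.0235 0.0342]
72 [0.0272 0.0356]
78 [0.0311 0.0365]
```

View pics/c2.png

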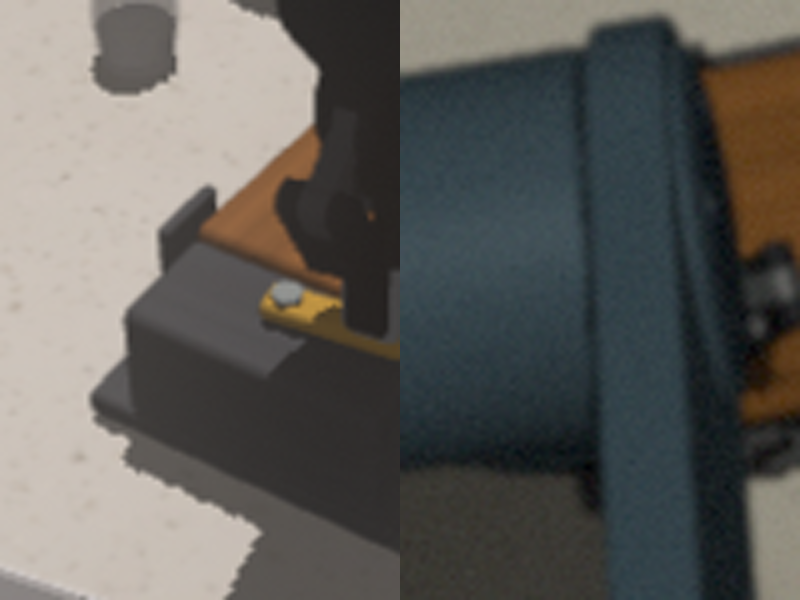

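The fingers straddle the peg, so I'll carry it round the pivot.

Converted, 0.037 m is 0.0617, 0.0365 m is 0.0608, -82 degrees is -0.6833.

apply_moves([
  [0.02,0.0008,0.0067,0,-0.05],
  [0.02,0.0017,0.0133,0,-0.1],
  [0.02,0.0033,0.02,0,-0.15],
  [0.02,0.0067,0.025,0,-0.2],
  [0.02,0.01,0.0317,0,-0.25],
  [0.02,0.0133,0.0367,0,-0.3],
  [0.02,0.0175,0.0417,0,-0.35],
  [0.02,0.0225,0.0467,0,-0.4],
  [0.02,0.0275,0.0508,0,-0.45],
  [0.02,0.0333,0.0542,0,-0.5],
  [0.02,0.0392,0.0567,0,-0.55],
  [0.02,0.045,0.0592,0,-0.6],
  [0.02,0.0517,0.0608,0,-0.65],
  [0.02,0.0567,0.0617,0,-0.6833],
  [0.02,0.0567,0.0617,0,-0.6833],
  [0.02,0.0567,0.0617,0,-0.6833],
  [0.02,0.0567,0.0617,0,-0.6833],
])

```text
time_s: 4.12
tool_pos: [0.5632, 0.1349, 0.0924]
tool_rot: [180.0, -0.0, 96.7]
ft_force: [0.2, 0.5, 0.5]
opening: 0.233
grip_force: 0.0
```

Converted, -0.1 m is -0.1667, -0.06 m is -0.1.

apply_moves([
  [0.03,0,0,0,0],
  [0.03,0,0,0,0],
  [0.03,0,0,0,0],
  [0.03,0,0,-0.0333,0],
  [0.03,0,0,-0.1,0],
  [0.03,0,0,-0.1667,0],
  [0.03,0,0,-0.1667,0],
])

```text
time_s: 4.7
tool_pos: [0.568, 0.1351, 0.2012]
tool_rot: [179.2, 0.1, 96.8]
ft_force: [0.7, 0.9, 0.4]
opening: 0.353
grip_force: 0.0
```

apply_moves([
  [0.065,-0.435,0,0.0833,0],
  [0.065,-0.435,0,0.0833,0],
  [0.065,-0.435,0,0.0833,0],
  [0.065,-0.435,0,0.0833,0],
  [0.065,-0.435,0,0.0833,0],
  [0.065,-0.435,0,0.0833,0],
  [0.065,-0.435,0,0.0833,0],
  [0.065,-0.435,0,0.0833,0],
  [0.065,-0.435,0,0.0833,0],
  [0.065,-0.435,0,0.0833,0],
])

```text
time_s: 5.53
tool_pos: [0.5943, -0.1233, 0.1423]
tool_rot: [-180.0, -0.0, 96.9]
ft_force: [-0.3, 0.1, 0.2]
opening: 0.762
grip_force: 0.0
```

```bash
python3 - <<'E'
from h import *
a=snap('scene','s2')['color'];d=snap('top','t2');b=d['color']
f=lambda i:cv2.resize(i[:,:,::-1],(400,600),interpolation=cv2.INTER_CUBIC)
cv2.imwrite('pics/c3.png',np.hstack([f(a[180:360,290:410]),f(b[230:335,205:275])]))
s=bot.sense();print(s['tool_pos'],s['tool_rot'])
# tilt from depth before motion: plane fit to wood in both views
for n,q in(('top','top0'),('scene','scene0')):
    d=dict(np.load(f'/tmp/{q}.npz'));hsv=cv2.cvtColor(d['color'],cv2.COLOR_RGB2HSV)
    m=(hsv[...,0]>5)&(hsv[...,0]<16)&(hsv[...,1]>110)
    vv,uu=np.nonzero(m&(d['z_map']>0));P=np.array([p3(d,u,v) if 0 else None for u,v in[]])
    K=d['mtx'];z=d['z_map'][vv,uu];X=np.c_[(uu-K[0,2])/K[0,0]*z,-(vv-K[1,2])/K[1,1]*z,-z]@d['T'][:3,:3].T+d['T'][:3,3]
    e=np.array([-.1305,.9914]);pv=np.array([.558,.1725]);t=(X[:,:2]-pv)@e;w=(X[:,:2]-pv)@np.array([.9914,.1305])
    k=(t<-.04)&(t>-.33)&(abs(w)<.055)&(X[:,2]<.08)&(X[:,2]>.03)
    for _ in range(3):
        c=np.linalg.lstsq(np.c_[t[k],w[k],np.ones(k.sum())],X[k,2],rcond=None)[0]
        r=abs(X[:,2]-np.c_[t,w,np.ones(len(t))]@c);k&=r<.004
    print(n,k.sum(),c)
E
```

```text
[ 0.59453673 -0.12268     0.14262451] [ 1.79979073e+02 -9.72338600e-03  9.69667029e+01]
top 6121 [ 0.04705654 -0.00034605  0.06549225]
scene 4184 [0.04681808 0.00070114 0.06698933]
```

View pics/c3.png

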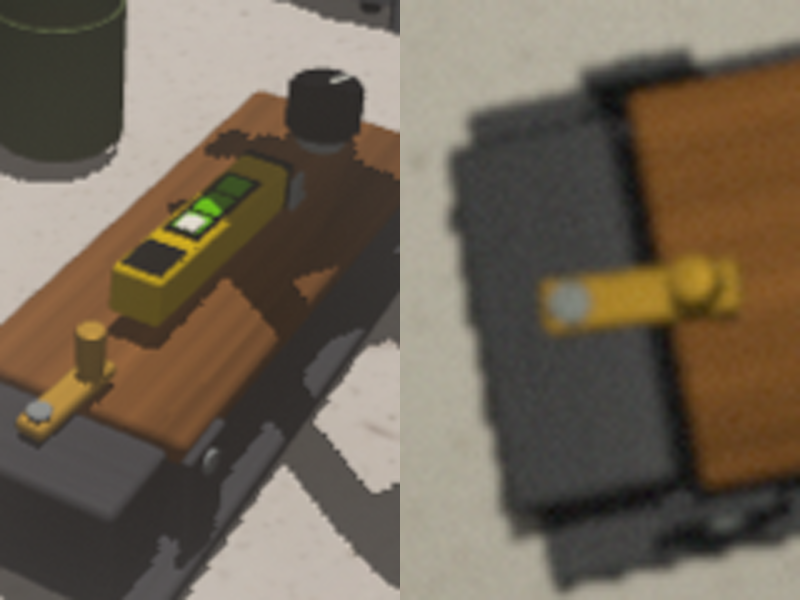

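The turnbutton now lies along the board axis, over the board's end. The board tilt is about 0.047 rad, so the knob needs about 67° clockwise and will rise about 13 mm. I'll grasp the knob.

Converted, 0.059 m is 0.0983, 0.055 m is 0.0917.

apply_moves([
  [0.065,0,0,0.05,0],
  [0.065,0,0,0.075,0],
  [0.065,0,0,0.0917,0],
  [0.065,0,0,0.0983,0],
  [0.065,0,0,0.0983,0],
  [0.038,0,0,0.0983,0],
  [0.038,0,0,0.0983,0],
  [0.038,0,0,0.0983,0],
  [0.038,0,0,0.0983,0],
  [0.038,0,0,0.0983,0],
  [0.038,0,0,0.0983,0],
  [0.038,0,0,0.0983,0],
  [0.038,0,0,0.0983,0],
])

```text
time_s: 6.72
tool_pos: [0.5988, -0.124, 0.0863]
tool_rot: [179.4, 0.1, 96.9]
ft_force: [9.7, 5.6, -0.5]
opening: 0.468
grip_force: 60.5
```

```bash
python3 - <<'E'
from h import *
a=snap('scene','s3')['color'];d=snap('top','t3');b=d['color']
f=lambda i:cv2.resize(i[:,:,::-1],(400,600),interpolation=cv2.INTER_CUBIC)
cv2.imwrite('pics/c4.png',np.hstack([f(a[150:300,340:440]),f(b[200:320,370:450])]))
s=bot.sense();print(s['tool_pos'],s['tool_rot'],s['torque'],s['ft_force'],s['opening'])
E
```

```text
[ 0.59879611 -0.12394175  0.08627821] [1.79433290e+02 1.13238553e-01 9.68786294e+01] [ 0.80422272 -1.44583391  0.19805727] [10.86646124  5.28273452 -1.06177863] 0.4624020215315997
```

View pics/c4.png

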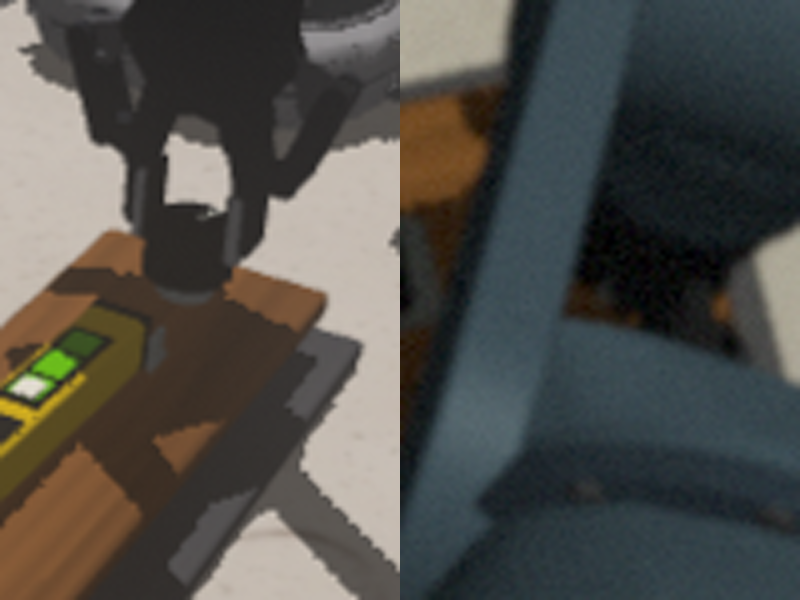

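The grasp is sound but about 4 mm off centre in tool y. I'll relieve that offset and turn.

Converted, -0.009 m is -0.015, -0.004 m is -0.0067, 45 degrees is 0.375.

apply_moves([
  [0.038,0,0.0033,0,0],
  [0.038,0,0.0067,0,0],
  [0.038,0,0.0067,-0.0017,0.0417],
  [0.038,0,0.0067,-0.0033,0.0833],
  [0.038,0,0.0067,-0.005,0.125],
  [0.038,0,0.0067,-0.0067,0.1667],
  [0.038,0,0.0067,-0.0083,0.2083],
  [0.038,0,0.0067,-0.01,0.25],
  [0.038,0,0.0067,-0.0117,0.2917],
  [0.038,0,0.0067,-0.0133,0.3333],
  [0.038,0,0.0067,-0.015,0.375],
  [0.038,0,0.0067,-0.015,0.375],
  [0.038,0,0.0067,-0.015,0.375],
])

```text
time_s: 7.9
tool_pos: [0.5994, -0.123, 0.0947]
tool_rot: [179.9, -0.1, 51.8]
ft_force: [-0.6, 4.4, 7.4]
opening: 0.463
grip_force: 61.5
```

```bash
cat >> h.py <<'E'
def tilt(q):
  for n in ('scene','top'):
    d=snap(n,q+n);hsv=cv2.cvtColor(d['color'],cv2.COLOR_RGB2HSV)
    vv,uu=np.nonzero((hsv[...,0]>5)&(hsv[...,0]<16)&(hsv[...,1]>110)&(d['z_map']>0))
    K=d['mtx'];z=d['z_map'][vv,uu];X=np.c_[(uu-K[0,2])/K[0,0]*z,-(vv-K[1,2])/K[1,1]*z,-z]@d['T'][:3,:3].T+d['T'][:3,3]
    D=X[:,:2]-[.558,.1725];t=D@[-.1305,.9914];w=D@[.9914,.1305]
    k=(t<-.07)&(t>-.33)&(abs(w)<.055)&(X[:,2]<.085)&(X[:,2]>.03);A=np.c_[t,w,np.ones(len(t))]
    for _ in range(4):
        c=np.linalg.lstsq(A[k],X[k,2],rcond=None)[0];k&=abs(X[:,2]-A@c)<.004
    print(n,k.sum(),c.round(4))
E
python3 - <<'E'
from h import *
tilt('a')
s=bot.sense();print(s['tool_pos'],s['tool_rot'],s['torque'],s['ft_force'],s['opening'])
E
```

```text
scene 2364 [0.0154 0.0005 0.0661]
top 3666 [ 0.0148 -0.0014  0.0645]
[ 0.59941929 -0.12298026  0.09474586] [ 1.79939542e+02 -1.21357990e-01  5.18582950e+01] [ 1.10457019  0.75167419 -0.17216812] [-0.68878832  5.06785045  9.88706688] 0.4658235911238351
```

Converted, -0.005 m is -0.0083, -0.004 m is -0.0067, 21.6 degrees is 0.18.

apply_moves([
  [0.038,0,0,-0.0017,0.0417],
  [0.038,0,0,-0.0033,0.0833],
  [0.038,0,0,-0.005,0.125],
  [0.038,0,0,-0.0067,0.1667],
  [0.038,0,0,-0.0083,0.18],
  [0.038,0,0,-0.0083,0.18],
  [0.038,0,0,-0.0083,0.18],
  [0.038,0,0,-0.0083,0.18],
])

```text
time_s: 8.67
tool_pos: [0.5996, -0.1228, 0.0989]
tool_rot: [180.0, -0.2, 30.3]
ft_force: [0.7, 6.0, 1.0]
opening: 0.462
grip_force: 61.2
```

```bash
python3 - <<'E'
from h import *
tilt('b')
s=bot.sense();print(s['tool_pos'],s['tool_rot'],s['torque'],s['ft_force'],s['opening'])
E
```

```text
scene 2513 [-0.0001  0.0014  0.0657]
top 3715 [-0.0005 -0.0008  0.0639]
[ 0.59954849 -0.1227595   0.09889199] [ 1.79989482e+02 -1.66598507e-01  3.02583421e+01] [ 0.95202893 -0.05004425 -0.09545833] [2.18537381 5.47400997 1.97483691] 0.46781812639310205
```

The board is level, so I'll release the knob, lift, and measure the pad.

Converted, -0.07 m is -0.1167, -0.05 m is -0.0833.

apply_moves([
  [0.065,0,0,0,0],
  [0.065,0,0,0,0],
  [0.065,0,0,0,0],
  [0.065,0,0,0,0],
  [0.065,0,0,-0.0333,0],
  [0.065,0,0,-0.0833,0],
  [0.0,0,0,-0.1167,0],
  [0.0,0,0,-0.1167,0],
  [0.0,0,0,-0.1167,0],
])

```text
time_s: 9.52
tool_pos: [0.5994, -0.1245, 0.169]
tool_rot: [179.8, -0.1, 30.2]
ft_force: [-0.6, -0.4, -0.8]
opening: 0.343
grip_force: 0.0
```

```bash
python3 - <<'E'
from h import *
tilt('c')
s=bot.sense();print(s['tool_pos'],s['tool_rot'],s['ft_force'],s['opening'])
for n in('scene','top'):
    d=dict(np.load(f'/tmp/c{n}.npz'))
    # yellow level: extents
    hsv=cv2.cvtColor(d['color'],cv2.COLOR_RGB2HSV);m=(hsv[...,0]>20)&(hsv[...,0]<33)&(hsv[...,1]>150)&(hsv[...,2]>90)&(d['z_map']>0)
    vv,uu=np.nonzero(m);X=np.array([p3(d,u,v) for u,v in zip(uu,vv)]);k=(X[:,2]>.08)&(X[:,1]<.1)&(X[:,1]>-.1)&(X[:,0]>.5)
    X=X[k];print(n,len(X),X.min(0),X.max(0),X[X[:,1]>.08].mean(0) if (X[:,1]>.08).any() else '',np.polyfit(X[:,1],X[:,0],1))
a=np.load('/tmp/cscene.npz')['color'];b=np.load('/tmp/ctop.npz')['color']
f=lambda i:cv2.resize(i[:,:,::-1],(400,600),interpolation=cv2.INTER_CUBIC)
cv2.imwrite('pics/c5.png',np.hstack([f(a[180:360,290:410]),f(b[220:340,270:350])]))
E
```

```text
scene 2498 [0.0002 0.0002 0.0657]
top 3857 [ 0.0001 -0.0016  0.0641]
[ 0.59771823 -0.12378804  0.16633144] [-1.79933092e+02  5.48103759e-02  3.02476849e+01] [ 0.39158149 -0.3601731   0.36272581] 0.16929624504380303
scene 372 [ 0.55758653 -0.03308764  0.08079025] [0.5997485  0.09673218 0.10248244] [0.56882895 0.09290465 0.09352994] [-0.09493491  0.57716284]
top 431 [0.5563894  0.01063096 0.08494991] [0.5937182  0.09358905 0.10102422] [0.56920605 0.08797915 0.09816146] [-0.16109115  0.58250179]
```

View pics/c5.png

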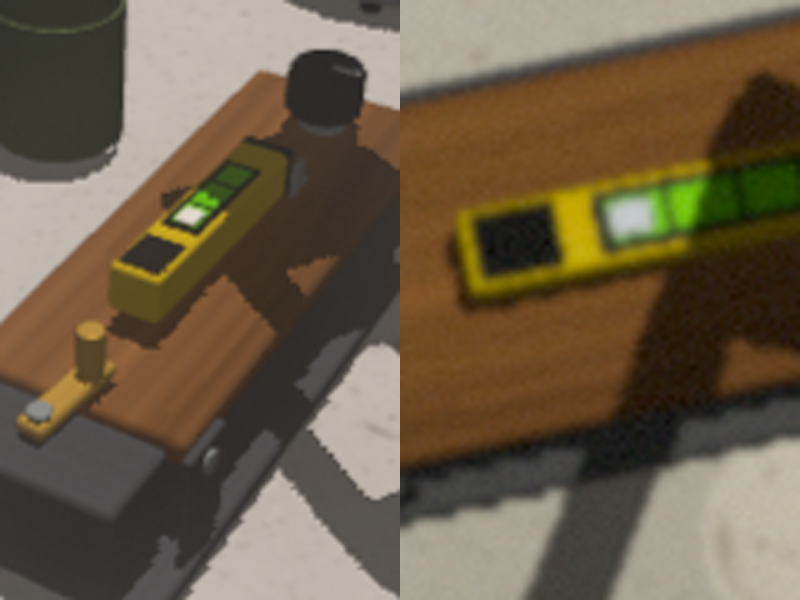

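The picture shows the pad raised at top-view pixel (293.4,268.4), the bubble at the pad end because the level is still sprung up, and the turnbutton still closed. I'll move to hover over the pad.

Converted, -0.184 m is -0.3067, 0.03 m is 0.05, 22 degrees is 0.1833.

apply_moves([
  [0,0.125,-0.3067,0.0167,0.1833],
  [0,0.125,-0.3067,0.0167,0.1833],
  [0,0.125,-0.3067,0.0167,0.1833],
  [0,0.125,-0.3067,0.05,0.1833],
  [0,0.125,-0.3067,0.0667,0.1833],
  [0,0.125,-0.3067,0.0667,0.1833],
  [0,0.125,-0.3067,0.0667,0.1833],
  [0,0.125,-0.3067,0.0667,0.1833],
  [0,0.125,-0.3067,0.0667,0.1833],
])

```text
time_s: 10.37
tool_pos: [0.5709, 0.0717, 0.1273]
tool_rot: [180.0, -0.0, 8.2]
ft_force: [1.3, 0.3, -0.3]
opening: 0.002
grip_force: 0.0
```

```bash
python3 - <<'E'
from h import *
s=bot.sense();print(s['tool_pos'],s['tool_rot'],s['ft_force'],s['opening'])
E
```

```text
[0.57091264 0.07165109 0.12730171] [ 1.79975856e+02 -6.60660111e-03  8.20259760e+00] [ 1.3391829   0.31762238 -0.3045428 ] 0.0020276473790293344
```

Converted, 0.02 m is 0.0333, 0.018 m is 0.03.

apply_moves([
  [0,0,0,0.0133,0],
  [0,0,0,0.0217,0],
  [0,0,0,0.0267,0],
  [0,0,0,0.03,0],
  [0,0,0,0.0333,0],
  [0,0,0,0.0333,0],
  [0,0,0,0.0333,0],
  [0,0,0,0.0333,0],
])

```text
time_s: 11.03
tool_pos: [0.5704, 0.0727, 0.1075]
tool_rot: [180.0, 0.0, 8.3]
ft_force: [-1.3, -0.6, 2.5]
opening: -0.002
grip_force: 1.1
```

Converted, 0.004 m is 0.0067, 0.002 m is 0.0033.

apply_moves([
  [0,0,0,0.0017,0],
  [0,0,0,0.0033,0],
  [0,0,0,0.005,0],
  [0,0,0,0.0067,0],
  [0,0,0,0.0067,0],
  [0,0,0,0.0067,0],
  [0,0,0,0.0067,0],
])

```text
time_s: 11.62
tool_pos: [0.5706, 0.073, 0.1034]
tool_rot: [-180.0, -0.0, 8.3]
ft_force: [-0.4, 2.6, 3.7]
opening: 0.007
grip_force: 1.7
```

Converted, 0.002 m is 0.0033, 0.001 m is 0.0017.

apply_moves([
  [0,0,0,0.0017,0],
  [0,0,0,0.0033,0],
  [0,0,0,0.0033,0],
  [0,0,0,0.0033,0],
  [0,0,0,0.0033,0],
])

```text
time_s: 12.03
tool_pos: [0.5708, 0.073, 0.1027]
tool_rot: [-180.0, -0.0, 8.3]
ft_force: [-4.7, 2.2, 12.7]
opening: -0.001
grip_force: 6.5
```

Contact is rigid at about 12 N. I'll hold while the bubble settles, then check.

apply_moves([
  [0,0,0,0,0],
  [0,0,0,0,0],
  [0,0,0,0,0],
  [0,0,0,0,0],
  [0,0,0,0,0],
  [0,0,0,0,0],
  [0,0,0,0,0],
  [0,0,0,0,0],
  [0,0,0,0,0],
  [0,0,0,0,0],
  [0,0,0,0,0],
  [0,0,0,0,0],
  [0,0,0,0,0],
  [0,0,0,0,0],
  [0,0,0,0,0],
  [0,0,0,0,0],
  [0,0,0,0,0],
  [0,0,0,0,0],
])

```text
time_s: 13.53
tool_pos: [0.5708, 0.073, 0.1027]
tool_rot: [180.0, -0.0, 8.3]
ft_force: [-4.5, 2.8, 13.0]
opening: -0.003
grip_force: 6.5
```

```bash
python3 - <<'E'
from h import *
tilt('d');s=bot.sense();print(s['tool_pos'],s['ft_force'])
a=np.load('/tmp/dscene.npz')['color'];b=np.load('/tmp/dtop.npz')['color']
f=lambda i:cv2.resize(i[:,:,::-1],(400,600),interpolation=cv2.INTER_CUBIC)
cv2.imwrite('pics/c6.png',np.hstack([f(a[200:350,310:410]),f(b[220:310,300:360])]))
E
```

```text
scene 3107 [0.0005 0.0007 0.0657]
top 4118 [-0.0008 -0.0026  0.0639]
[0.57079477 0.07303843 0.10274436] [-5.6481422   1.92056754 13.74531109]
```

View pics/c6.png

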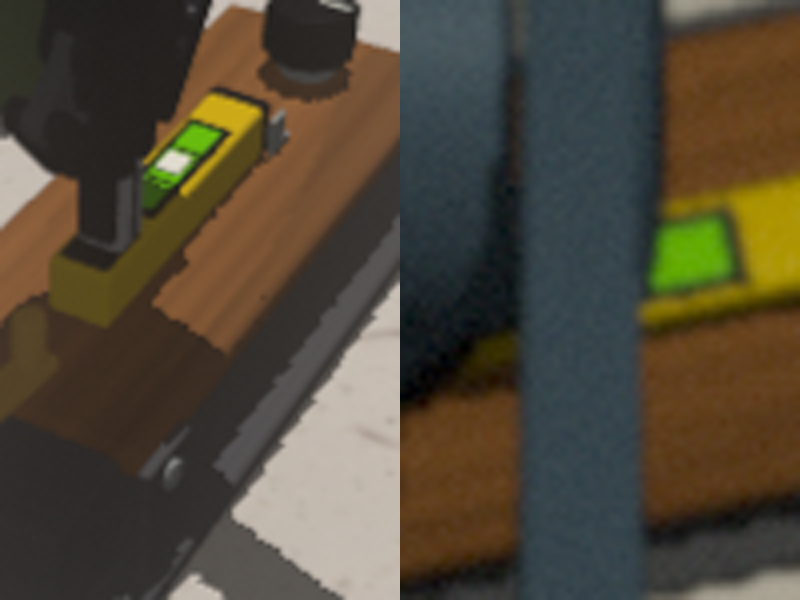

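The bubble sits at about (175,160) in the crop, mid-vial between the lines. The level is flat and the fingers press on the pad with about 13 N.

```bash
python3 -c "
from plant import workorder
print(workorder.hand_in())"
```

```text
the job is handed in; nothing more can be done
None
```

I closed the turnbutton across the board, levelled the board with the knob (measured tilt under 0.001 rad), and handed the job in with the fingers pressing the pad at about 13 N, the level flat and the bubble between the lines; the hand-in call returned no verdict.

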